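Shut the lever-arch file on its new sheets

ROBOT

A 6-joint arm with a two-finger parallel gripper is mounted at the origin on the work surface. World frame = base frame: x ahead of the robot, y to its left, z up, the work surface at z = 0. Lengths are in m, angles in rad, forces in N, time in s.
With the tool pointing down it reaches from about 0.225 to 0.725 m from the base axis. Payload 3.1 kg.
Tool frame: the origin (TCP) lies midway between the tips of the shut fingers; the grasp point (between the pads) lies 19 mm behind it (grip_point_offset is the distance from the TCP to the grasp point, in m); x points along the fingers, y is the direction in which the jaws open and shut, and the axes are right-handed (so a half turn about x gives the same grasp; the last joint's range is limited). The gripper opens to 85 mm and grips with 20 to 120 N. Pads are 22 mm wide; open, the fingers measure 114 mm over their backs; the gripper's body (76 mm by 85 mm) begins 54 mm behind the grasp point. The pads swing forward as they close: fully open they stand 13 mm farther back than shut.
Start: joints at [1.221, 0.048, 0.099, 1.622, 0, 1.443], TCP at [0.116, 0.512, 0.231] pointing down, gripper open.
Joint ranges: [-2.91, 2.91], [-0.99, 1.94], [-1.21, 1.42], [-2.12, 2.29], [-1.49, 1.47], [-3.14, 3.14]. Speed limits (rad/s): [2.79, 2.79, 3.14, 3.14, 3.14, 3.14].

INTERFACE

Orientations are given as a unit quaternion [w, x, y, z].
In Python, from cell import * gives the robot as it stands.
- The arm moves only by the tool step_arm, never from a script. Its argument "steps" is a list of rows, each an object of numbers: "x", "y", "z": the shift along the world's x, y, z in units of 30 mm (1.0 is 30 mm); "ax", "ay", "az": the turn, a rotation vector about the world's x, y, z in units of 6 degrees (1.0 is 6 degrees); "grip": the closure in counts, from 0 (fully open) to 255 (shut). In form: [{"x": .., "y": .., "z": .., "ax": .., "ay": .., "az": .., "grip": ..}, ...]. A call has exactly 10 rows; each row shifts and turns the commanded pose from where the row before left it; what a row does not reach is not made up. A row lasts 1/12 s, in which the tool goes at most 41.7 mm and 7.16 degrees, less where a joint would pass 70% of its speed; a pose out of reach is approached as far as the arm can. A call is refused whole if a number of a shift passes 1 or a number of a turn 1, either way. A call with a gripper value outside its range is refused whole. The fingers move at their own pace and stop on an object; "force" is the grip in N (left out, the last holds). Time passes only in rows, so rows that do not move let the fingers close, or fill a call up. It gives the time, the measured TCP pose, the force and the opening at its end, in the units of the state.
- observe(): the state, without advancing time (a new reading comes with each control period).
- capture(name): name is "side" or "top" or "wrist"; returns a dict with "img" (384x512x3 uint8, red, green, blue), "range_z" (384x512 float32, m along the optical axis (not along the pixel's ray), 0 where there is no reading), "K" (3x3 intrinsics, pixels), "k1" (the pictures are not rectified: a ray, as slopes to the right and down, at radius r is drawn at 1 + k1 r^2 times it, then the intrinsics apply), "rvec" (rotation vector, rad) and "tvec" (3), from world to camera coordinates, as OpenCV has them. Camera axes: x right, y down, z forward; pixel columns grow to the right and rows downward; lengths in m; the calibration is good to about 2 mm. A picture is of the moment at which its call begins.
- hand_in(): hands the job in, once; it reports no verdict.
The state is a dict: "t": time; "joints": joint angles; "qd": joint speeds; "joint_efforts": joint torques, N m; "tcp_pos": TCP position; "orientation": TCP orientation; "ft_force": force on the tool from outside, world axes, zero at the start; "ft_torque": the same for the moment, N m; "opening": opening from 0.0 (shut) to 1.0 (fully open).
Only numpy, scipy, OpenCV 4.12 (cv2) and the standard library are available. Lean on these libraries where they do the work, as an engineer would, in place of code of your own. Each camera call takes 0.05 s, during which the arm holds its last target. There are 200 camera calls.

TASK

New sheets have just been put on the posts of the open lever-arch file. Shut it on them: with a fingertip push the standing lever over and down until it lies flat and the arches meet the posts, and press the clamp bar right down onto the sheets. Work by the lever and the bar and keep off the wire arches, do not force, lift or shift the file, and leave the marker, stapler, stamp, ink pad and glue stick on it where they are.

Things in the scene. Friction and masses are not known exactly. Their poses are not given: they have to be found in the camera images.
- file: blue A4 lever-arch file lying open, loose, about 1.9 kg. Origin on the desk under the mechanism; x along the spine to the head of the pages, y to the front cover, z up. In mm: all x -159 to 159, 3 thick; back cover y -247 to 40, spine to 119, front cover to 405. Sheets x -148 to 148, y -228 to -18, top 23 above the desk. Bearing blocks, 13 high, at x -40 and 40, y 15
- lever (a joint): lever angle, rad: -0.05 to 0.35 at the start (standing, arches open); 1.45, its stop, when it lies flat pointing to the file's -x and the arches are shut. It turns about the file's y axis at lever_pivot; elevation above the desk = 1.45 minus this value. Stiff: about 3 N at the thumb piece moves it, and it stays where it is left
- lever_pivot (a point): pivot of the lever, 75 mm towards -x and 6 mm towards +y from the file's origin, 16 mm above the desk, between two 2.5 mm steel cheeks that reach 21 mm above the desk
- lever_tip (a point): centre of the lever's black thumb piece (a 13 mm thick, 28 mm long roller along the file's y), 73 mm from the pivot; two steel wires 4.4 mm thick and 12 mm apart join it to the pivot. When the lever is flat it lies 16 mm above the desk
- arches: two steel wire arches 80 mm apart (file x -40 and 40 mm), wire 5 mm thick; origin at file y 15 mm, 10 mm above the desk. They turn together there about the file's x axis, driven by the lever (0.75 of its angle). Open, they lean 0.8 to 1.1 rad to +y, ends at y 18 to 36; shut, they bridge from y 15 to the posts at y -30, tops 80 mm above the desk
- arch_tip (a point): end of the nearer arch (file x -40 mm); it meets post_tip when the lever is flat
- post_tip (a point): top of the nearer (file x -40) of two steel posts, 6 mm thick, that stand through the sheets at file x -40 and 40 mm, y -30 mm; tops 55 mm above the desk
- clamp_bar (a joint): how far the clamp bar has been pushed down its posts, m: 0 at the top, 0 to 0.012 at the start, 0.025 when it lies on the sheets. It slides straight down with about 2.5 N of friction and stays where it is left
- bar_mid (a point): middle of the top face of the clamp bar, a dark steel strip 122 mm long (file x), 14 mm wide and 3 mm thick, threaded on both posts at file x 0, y -30; this point is 51 mm above the desk when the joint reads 0 and 26 mm when the bar is down
- marker: black marker pen, 131 mm long and 14 mm thick, lying on the sheets; origin under its middle, x along it towards the cap
- stamp: round rubber stamp with a wooden handle, 45 mm across the foot and 76 mm tall, standing on the front cover; origin at the centre of its foot
- glue_stick: white, yellow and blue glue stick, 27 mm across and 92 mm tall, standing on the front cover; origin at the centre of its foot
- stapler: blue and black desk stapler, 145 mm long, 36 mm wide, about 62 mm tall, lying on the sheets near their far outer corner; origin under its middle, x along it
- ink_pad: black and red ink pad, 78 x 118 x 21 mm, lying on the front cover; origin under its middle

How it is judged:
By the outcome, as a careful person would: the job done as asked, in the order asked, and still so for the second after the job is handed in, with the robot touching nothing.
It also fails if it takes over 42 s, if anything falls off the work surface, if the arm or the gripper's body presses on something with over 40 N, if the wrist force passes 120 N, or if a joint passes its speed limit or range.

## Working session

There is one attempt and no reset: what is moved stays moved. The work goes in short steps, Python scripts to look and compute and a tool call to move; the robot and the scene stay as the last step left them, time stands still between calls to the robot, and variables do not carry over. Pictures are saved under pics/ and viewed, about 8 in all and at most 12, crops included, and the job is handed in when it is done.

Besides the shell and the picture viewer there is one more tool, called as name(argument=value, ...) on one line, values as JSON. step_arm: Moves the arm, as the interface text tells. Its arguments: {"type":"object","properties":{"steps":{"type":"array","items":{"type":"object","properties":{"x":{"type":"number"},"y":{"type":"number"},"z":{"type":"number"},"ax":{"type":"number"},"ay":{"type":"number"},"az":{"type":"number"},"grip":{"type":"number"}}}},"force":{"type":"number"}},"required":["steps"]}

```bash
mkdir -p pics; cat > h.py <<'E'
from cell import *
import numpy as np, cv2
def cap(n,f=None):
    c=capture(n)
    if f: cv2.imwrite('pics/'+f,c['img'][:,:,::-1])
    np.savez('/tmp/%s.npz'%n,**c); return c
def world(c,u,v,z=None):
    """pixel->world using range, or plane height z"""
    K=c['K'];k=float(c['k1']);d=np.array([(u-K[0,2])/K[0,0],(v-K[1,2])/K[1,1]]);s=d.copy()
    for _ in range(20): s=d/(1+k*(s@s))
    R=cv2.Rodrigues(c['rvec'])[0];t=np.asarray(c['tvec']).ravel();ray=np.array([s[0],s[1],1.])
    C=-R.T@t;w=R.T@ray
    L=c['range_z'][int(round(v)),int(round(u))] if z is None else (z-C[2])/w[2]
    return C+L*w
def pix(c,P):
    R=cv2.Rodrigues(c['rvec'])[0];p=R@np.asarray(P,float)+np.asarray(c['tvec']).ravel();s=p[:2]/p[2]
    s=s*(1+float(c['k1'])*(s@s));return s*[c['K'][0,0],c['K'][1,1]]+c['K'][:2,2]
E
python3 - <<'E'
from h import *
a=cap('top','top0.png');b=cap('side','side0.png');cap('wrist','w0.png')
s=observe();print(s)
E
```

```text
{'t': 0.15, 'joints': array([ 1.22117671e+00,  4.85824680e-02,  9.78956800e-02,  1.62200529e+00,
       -2.52957957e-06,  1.44301900e+00]), 'qd': array([ 0.00132585, -0.00210218,  0.00378339,  0.00012579, -0.00215561,
        0.00152837]), 'joint_efforts': array([ 1.36848997e-03, -3.39260709e+01,  3.20423520e+01,  1.54521328e-02,
       -1.76142817e-04, -7.36405582e-06]), 'tcp_pos': array([0.11534307, 0.51166035, 0.230354  ]), 'orientation': array([ 0.70260338,  0.07762087,  0.70291858, -0.07892378]), 'ft_force': array([-1.032627  ,  0.20067456,  0.58758788]), 'ft_torque': array([0.01244857, 0.03989456, 0.05445263]), 'opening': 1.0021738380967864}
```

View pics/top0.png

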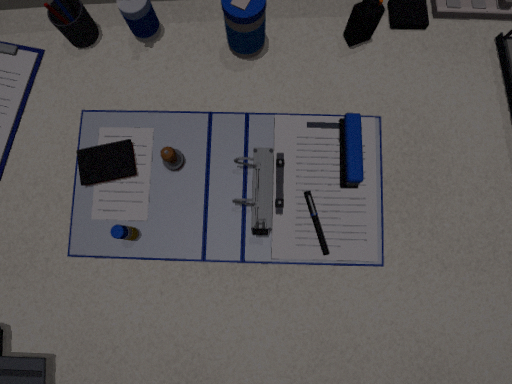

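View pics/side0.png

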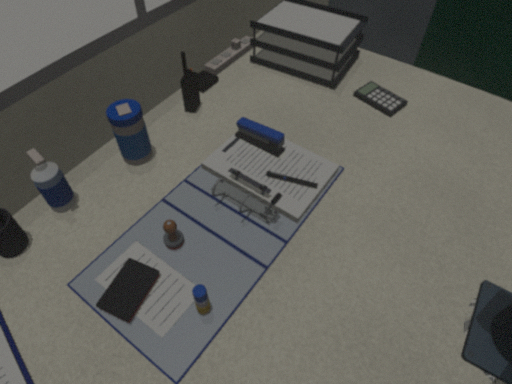

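Top view: the file spans (82,111)–(384,265). The mechanism is near (262,190), with the lever's thumb piece at (260,231), the bar at (280,180), the arches at left and the marker at (316,222). The robot base is at lower left.

```bash
python3 - <<'E'
from h import *
a=dict(np.load('/tmp/top.npz'));b=dict(np.load('/tmp/side.npz'))
from scipy.optimize import least_squares
q={(82,111):(159,405),(382,116):(159,-247),(384,265):(-159,-247),(69,257):(-159,405)}
W=np.array([world(a,*k,z=.003)[:2] for k in q]);F=np.array(list(q.values()))/1e3
print(W)
f=lambda p:((F@np.array([[np.cos(p[2]),np.sin(p[2])],[-np.sin(p[2]),np.cos(p[2])]])+p[:2])-W).ravel()
r=least_squares(f,[*W.mean(0),np.pi/2]);print(r.x,f(r.x)*1000)
for n,(u,v) in dict(tip=(260,231),bar=(280,180),barT=(280,155),barB=(280,207)).items(): print(n,world(a,u,v),a['range_z'][v,u])
for c,s,nm in((a,(215,130,345,270),'ta'),(b,(190,150,310,240),'sb')):
    x0,y0,x1,y1=s;cv2.imwrite(f'pics/{nm}.png',cv2.resize(np.clip(c['img'][y0:y1,x0:x1,::-1]*1.5,0,255).astype('uint8'),None,fx=4,fy=4,interpolation=3))
i1=cv2.imread('pics/ta.png');i2=cv2.imread('pics/sb.png');h=max(i1.shape[0],i2.shape[0])
o=np.zeros((h,i1.shape[1]+i2.shape[1],3),'uint8');o[:i1.shape[0],:i1.shape[1]]=i1;o[:i2.shape[0],i1.shape[1]:]=i2
o=cv2.resize(o,None,fx=.79,fy=.79,interpolation=cv2.INTER_AREA);print(o.shape);cv2.imwrite('pics/crop.png',o)
# lever geometry: predict tip pixels for angles
x,y,th=r.x
def fw(p):
    c,s_=np.cos(th),np.sin(th);return np.array([x+c*p[0]-s_*p[1],y+s_*p[0]+c*p[1],p[2]])
for ang in(-.05,.15,.35):
    e=1.45-ang;P=fw((-.075-.073*np.cos(e),.006,.016+.073*np.sin(e)));print(ang,P,pix(a,P),pix(b,P))
for j in(0,.006,.012):P=fw((0,-.03,.051-j));print(j,P,pix(a,P),pix(b,P))
E
```

```text
[[ 0.83264618  0.40915902]
 [ 0.8087945  -0.2439263 ]
 [ 0.49343001 -0.22890666]
 [ 0.51614893  0.41967517]]
[ 0.65986031  0.01005336 -0.03664871] [ 0.94676428 -0.2034558   0.90883588  1.31967024 -1.51314484 -2.04828692
 -0.34245532  0.93207248]
tip [0.56180735 0.02240067 0.09150754] 0.70926315
bar [ 0.66389272 -0.01854694  0.04586141] 0.76884645
barT [ 0.71496692 -0.01979166  0.04398551] 0.77812916
barB [ 0.61017533 -0.01728954  0.04751686] 0.7593969
(442, 790, 3)
-0.05 [0.57997016 0.01898657 0.08881713] [261.72116585 221.11969722] [268.87928713 191.95510584]
0.15 [0.56561621 0.01951286 0.08633975] [261.54201733 229.04399753] [274.23680224 195.67711183]
0.35 [0.55204023 0.02001062 0.08105814] [261.36487517 236.58525784] [279.24618663 200.0432976 ]
0 [ 0.65876109 -0.0199265   0.051     ] [280.89927021 182.09496257] [249.00772359 177.16635858]
0.006 [ 0.65876109 -0.0199265   0.045     ] [280.73447455 182.62984089] [248.99251199 178.79177208]
0.012 [ 0.65876109 -0.0199265   0.039     ] [280.57219209 183.15653926] [248.97747831 180.40006847]
```

View pics/crop.png

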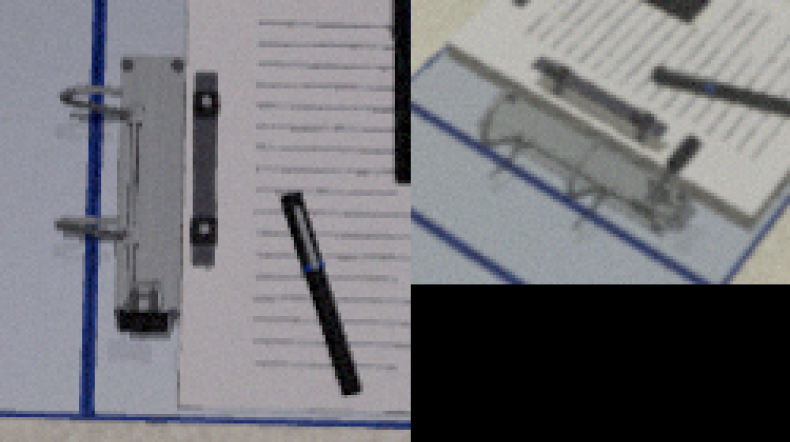

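File pose fit: origin (0.660, 0.010), yaw −0.037, residuals ≤2 mm. Lever angle is about 0.2 (roller top measured at z 0.0915, as expected). The bar reads about 5 mm, with its top at z 0.046. Approaching with shut fingers, jaws along the file's y.

step_arm(steps=[{"x": 0.9,"y": -0.94,"az": 0.18,"grip": 255},{"x": 0.9,"y": -0.94,"az": 0.18,"grip": 255},{"x": 0.9,"y": -0.94,"az": 0.18,"grip": 255},{"x": 0.9,"y": -0.94,"az": 0.18,"grip": 255},{"x": 0.9,"y": -0.94,"az": 0.18,"grip": 255},{"x": 0.9,"y": -0.94,"az": 0.18,"grip": 255},{"x": 0.9,"y": -0.94,"az": 0.18,"grip": 255},{"x": 0.9,"y": -0.94,"az": 0.18,"grip": 255},{"x": 0.9,"y": -0.94,"az": 0.18,"grip": 255},{"x": 0.9,"y": -0.94,"az": 0.18,"grip": 255}])

```text
invalid input at $.steps[0]: expected keys x, y, z, ax, ay, az, grip
```

step_arm(steps=[{"x": 0.9,"y": -0.94,"grip": 255},{"x": 0.9,"y": -0.94,"grip": 255},{"x": 0.9,"y": -0.94,"grip": 255},{"x": 0.9,"y": -0.94,"grip": 255},{"x": 0.9,"y": -0.94,"grip": 255},{"x": 0.9,"y": -0.94,"grip": 255},{"x": 0.9,"y": -0.94,"grip": 255},{"grip": 255},{"grip": 255},{"grip": 255}])

```text
invalid input at $.steps[0]: expected keys x, y, z, ax, ay, az, grip
```

step_arm(steps=[{"x": 0.9,"y": -0.94,"z": 0,"ax": 0,"ay": 0,"az": 0.18,"grip": 255},{"x": 0.9,"y": -0.94,"z": 0,"ax": 0,"ay": 0,"az": 0.18,"grip": 255},{"x": 0.9,"y": -0.94,"z": 0,"ax": 0,"ay": 0,"az": 0.18,"grip": 255},{"x": 0.9,"y": -0.94,"z": 0,"ax": 0,"ay": 0,"az": 0.18,"grip": 255},{"x": 0.9,"y": -0.94,"z": 0,"ax": 0,"ay": 0,"az": 0.18,"grip": 255},{"x": 0.9,"y": -0.94,"z": 0,"ax": 0,"ay": 0,"az": 0.18,"grip": 255},{"x": 0.9,"y": -0.94,"z": 0,"ax": 0,"ay": 0,"az": 0.18,"grip": 255},{"x": 0.9,"y": -0.94,"z": 0,"ax": 0,"ay": 0,"az": 0.18,"grip": 255},{"x": 0.9,"y": -0.94,"z": 0,"ax": 0,"ay": 0,"az": 0.18,"grip": 255},{"x": 0.9,"y": -0.94,"z": 0,"ax": 0,"ay": 0,"az": 0.18,"grip": 255}])

```text
t: 0.98
tcp_pos: [0.3863, 0.2284, 0.2311]
orientation: [0.707, 0.012, 0.707, -0.011]
ft_force: [0.8, 0.8, -0.1]
opening: 0.002
```

step_arm(steps=[{"x": 0.9,"y": -0.94,"z": 0,"ax": 0,"ay": 0,"az": 0,"grip": 255},{"x": 0.9,"y": -0.94,"z": 0,"ax": 0,"ay": 0,"az": 0,"grip": 255},{"x": 0.9,"y": -0.94,"z": 0,"ax": 0,"ay": 0,"az": 0,"grip": 255},{"x": 0.9,"y": -0.94,"z": 0,"ax": 0,"ay": 0,"az": 0,"grip": 255},{"x": 0.9,"y": -0.94,"z": 0,"ax": 0,"ay": 0,"az": 0,"grip": 255},{"x": 0.9,"y": -0.94,"z": 0,"ax": 0,"ay": 0,"az": 0,"grip": 255},{"x": 0.9,"y": -0.94,"z": 0,"ax": 0,"ay": 0,"az": 0,"grip": 255},{"x": 0,"y": 0,"z": 0,"ax": 0,"ay": 0,"az": 0,"grip": 255},{"x": 0,"y": 0,"z": 0,"ax": 0,"ay": 0,"az": 0,"grip": 255},{"x": 0,"y": 0,"z": 0,"ax": 0,"ay": 0,"az": 0,"grip": 255}])

```text
t: 1.82
tcp_pos: [0.574, 0.0327, 0.2306]
orientation: [0.706, 0.012, 0.708, -0.012]
ft_force: [-1.0, -0.2, -0.2]
opening: 0.002
```

step_arm(steps=[{"x": 0.47,"y": -0.47,"z": 0,"ax": 0,"ay": 0,"az": 0,"grip": 255},{"x": 0,"y": 0,"z": -0.8,"ax": 0,"ay": 0,"az": 0,"grip": 255},{"x": 0,"y": 0,"z": -0.8,"ax": 0,"ay": 0,"az": 0,"grip": 255},{"x": 0,"y": 0,"z": -0.8,"ax": 0,"ay": 0,"az": 0,"grip": 255},{"x": 0,"y": 0,"z": -0.8,"ax": 0,"ay": 0,"az": 0,"grip": 255},{"x": 0,"y": 0,"z": -0.5,"ax": 0,"ay": 0,"az": 0,"grip": 255},{"x": 0,"y": 0,"z": -0.4,"ax": 0,"ay": 0,"az": 0,"grip": 255},{"x": 0,"y": 0,"z": 0,"ax": 0,"ay": 0,"az": 0,"grip": 255},{"x": 0,"y": 0,"z": 0,"ax": 0,"ay": 0,"az": 0,"grip": 255},{"x": 0,"y": 0,"z": 0,"ax": 0,"ay": 0,"az": 0,"grip": 255}])

```text
t: 2.65
tcp_pos: [0.5893, 0.0191, 0.1101]
orientation: [0.708, 0.011, 0.706, -0.012]
ft_force: [0.6, 1.0, 0.4]
opening: -0.001
```

```bash
python3 - <<'E'
from h import *
b=cap('side');w=cap('wrist');
i=cv2.resize(b['img'][120:250,190:320,::-1],(400,400),interpolation=3);j=cv2.resize(w['img'][:,:,::-1],(400,300))
o=np.zeros((400,800,3),'uint8');o[:,:400]=i;o[:300,400:]=j;cv2.imwrite('pics/c2.png',np.clip(o*1.4,0,255))
s=observe();print(s['tcp_pos'],s['ft_force'])
# path
x0,y0,th=.65986,.01005,-.03665;c,s_=np.cos(th),np.sin(th)
prev=None
for e in list(np.arange(1.25,-.01,-.125)):
    C=np.array([-.075-.073*np.cos(e),.016+.073*np.sin(e)])
    d=.011*min(1,e/.7); low=-.006*max(0,(e-.6)/.65)
    X=C[0]+.0065*np.sin(e)+d; Z=C[1]+.0065*np.cos(e)+low
    P=np.array([x0+c*X-s_*.006,y0+s_*X+c*.006,Z])
    print(round(e,3),P.round(4),'' if prev is None else ((P-prev)/.03).round(2));prev=P
E
```

```text
[0.58984638 0.01876656 0.11048162] [0.50810714 0.60502544 0.62830549]
1.25 [0.5793 0.019  0.0813] 
1.125 [0.5705 0.0193 0.0798] [-0.29  0.01 -0.05]
1.0 [0.5622 0.0196 0.0772] [-0.28  0.01 -0.09]
0.875 [0.5543 0.0199 0.0737] [-0.26  0.01 -0.12]
0.75 [0.5472 0.0202 0.0691] [-0.24  0.01 -0.15]
0.625 [0.5396 0.0205 0.0638] [-0.25  0.01 -0.18]
0.5 [0.5321 0.0207 0.0567] [-0.25  0.01 -0.24]
0.375 [0.5255 0.021  0.0488] [-0.22  0.01 -0.26]
0.25 [0.52   0.0212 0.0404] [-0.18  0.01 -0.28]
0.125 [0.5155 0.0213 0.0316] [-0.15  0.01 -0.29]
0.0 [0.5122 0.0215 0.0225] [-0.11  0.   -0.3 ][ WARN:0@1.926] global loadsave.cpp:1063 imwrite_ Unsupported depth image for selected encoder is fallbacked to CV_8U.
```

View pics/c2.png

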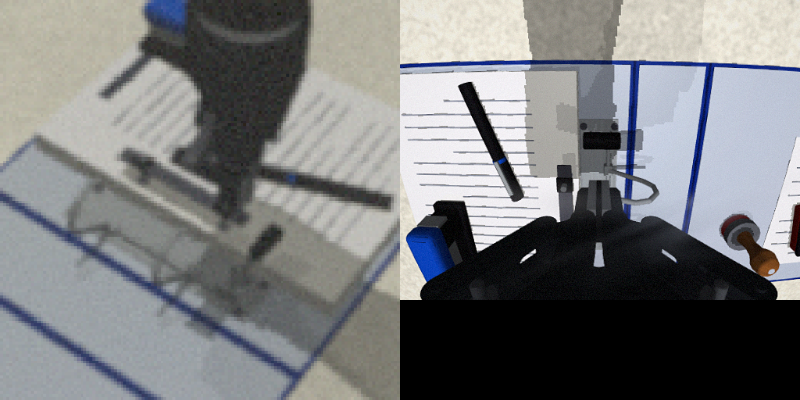

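Wrist view: the shut fingertips at (600,185) are in line with the thumb piece at (601,140), clear of the arch at (640,185). Now lowering behind the roller and starting the push.

step_arm(steps=[{"x": 0,"y": 0,"z": -0.5,"ax": 0,"ay": 0,"az": 0,"grip": 255},{"x": 0,"y": 0,"z": -0.48,"ax": 0,"ay": 0,"az": 0,"grip": 255},{"x": -0.17,"y": 0,"z": 0,"ax": 0,"ay": 0,"az": 0,"grip": 255},{"x": -0.17,"y": 0,"z": 0,"ax": 0,"ay": 0,"az": 0,"grip": 255},{"x": -0.15,"y": 0,"z": -0.02,"ax": 0,"ay": 0,"az": 0,"grip": 255},{"x": -0.15,"y": 0.01,"z": -0.03,"ax": 0,"ay": 0,"az": 0,"grip": 255},{"x": -0.14,"y": 0,"z": -0.04,"ax": 0,"ay": 0,"az": 0,"grip": 255},{"x": -0.14,"y": 0.01,"z": -0.05,"ax": 0,"ay": 0,"az": 0,"grip": 255},{"x": -0.13,"y": 0,"z": -0.06,"ax": 0,"ay": 0,"az": 0,"grip": 255},{"x": -0.13,"y": 0.01,"z": -0.06,"ax": 0,"ay": 0,"az": 0,"grip": 255}])

```text
t: 3.58
tcp_pos: [0.5536, 0.0194, 0.0718]
orientation: [0.708, 0.012, 0.706, -0.012]
ft_force: [5.4, -0.4, -0.8]
opening: 0.004
```

step_arm(steps=[{"x": -0.12,"y": 0,"z": -0.06,"ax": 0,"ay": 0,"az": 0,"grip": 255},{"x": -0.12,"y": 0.01,"z": -0.06,"ax": 0,"ay": 0,"az": 0,"grip": 255},{"x": -0.12,"y": 0,"z": -0.08,"ax": 0,"ay": 0,"az": 0,"grip": 255},{"x": -0.12,"y": 0.01,"z": -0.09,"ax": 0,"ay": 0,"az": 0,"grip": 255},{"x": -0.13,"y": 0,"z": -0.12,"ax": 0,"ay": 0,"az": 0,"grip": 255},{"x": -0.12,"y": 0.01,"z": -0.12,"ax": 0,"ay": 0,"az": 0,"grip": 255},{"x": -0.11,"y": 0,"z": -0.13,"ax": 0,"ay": 0,"az": 0,"grip": 255},{"x": -0.11,"y": 0.01,"z": -0.13,"ax": 0,"ay": 0,"az": 0,"grip": 255},{"x": 0,"y": 0,"z": 0,"ax": 0,"ay": 0,"az": 0,"grip": 255},{"x": 0,"y": 0,"z": 0,"ax": 0,"ay": 0,"az": 0,"grip": 255}])

```text
t: 4.42
tcp_pos: [0.5224, 0.021, 0.0461]
orientation: [0.705, 0.012, 0.709, -0.012]
ft_force: [0.2, -1.0, 0.5]
opening: 0.006
```

```bash
python3 - <<'E'
from h import *
b=cap('side');w=cap('wrist');
i=cv2.resize(b['img'][120:250,190:320,::-1],(400,400),interpolation=3);j=cv2.resize(w['img'][:,:,::-1],(400,300))
o=np.zeros((400,800,3),'uint8');o[:,:400]=i;o[:300,400:]=j;cv2.imwrite('pics/c3.png',cv2.convertScaleAbs(o,alpha=1.4))
s=observe();print(s['tcp_pos'],s['ft_force'])
E
```

```text
[0.52311116 0.020895   0.04637271] [-0.26265196  0.10350856 -0.61473986]
```

View pics/c3.png

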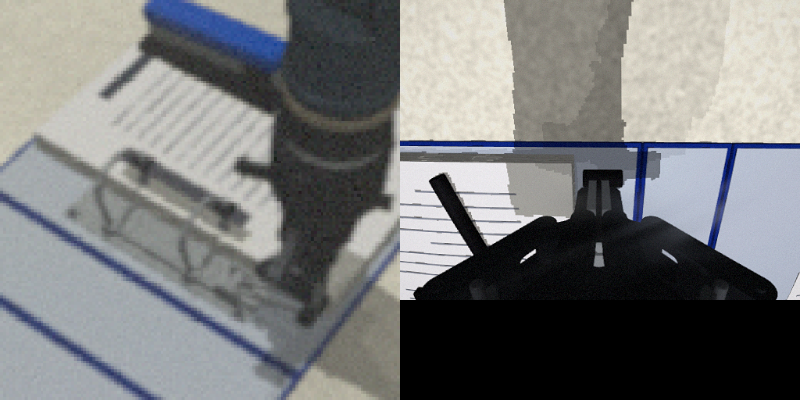

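Wrist view: the roller at (603,178) sits just ahead of the fingertip, and the side view shows the arches most of the way over. Moving onto the top of the roller, then pressing straight down.

step_arm(steps=[{"x": 0,"y": 0,"z": 0.3,"ax": 0,"ay": 0,"az": 0,"grip": 255},{"x": -0.33,"y": 0,"z": 0,"ax": 0,"ay": 0,"az": 0,"grip": 255},{"x": 0,"y": 0,"z": -0.15,"ax": 0,"ay": 0,"az": 0,"grip": 255},{"x": 0,"y": 0,"z": -0.15,"ax": 0,"ay": 0,"az": 0,"grip": 255},{"x": 0,"y": 0,"z": -0.15,"ax": 0,"ay": 0,"az": 0,"grip": 255},{"x": 0,"y": 0,"z": -0.15,"ax": 0,"ay": 0,"az": 0,"grip": 255},{"x": 0,"y": 0,"z": -0.15,"ax": 0,"ay": 0,"az": 0,"grip": 255},{"x": 0,"y": 0,"z": -0.12,"ax": 0,"ay": 0,"az": 0,"grip": 255},{"x": 0,"y": 0,"z": -0.08,"ax": 0,"ay": 0,"az": 0,"grip": 255},{"x": 0,"y": 0,"z": 0,"ax": 0,"ay": 0,"az": 0,"grip": 255}])

```text
t: 5.35
tcp_pos: [0.5145, 0.0207, 0.0269]
orientation: [0.707, 0.012, 0.707, -0.012]
ft_force: [0.2, 0.2, -0.1]
opening: -0.003
```

step_arm(steps=[{"x": 0,"y": 0,"z": -0.04,"ax": 0,"ay": 0,"az": 0,"grip": 255},{"x": 0,"y": 0,"z": -0.04,"ax": 0,"ay": 0,"az": 0,"grip": 255},{"x": 0,"y": 0,"z": -0.03,"ax": 0,"ay": 0,"az": 0,"grip": 255},{"x": 0,"y": 0,"z": -0.03,"ax": 0,"ay": 0,"az": 0,"grip": 255},{"x": 0,"y": 0,"z": -0.02,"ax": 0,"ay": 0,"az": 0,"grip": 255},{"x": 0,"y": 0,"z": 0,"ax": 0,"ay": 0,"az": 0,"grip": 255},{"x": 0,"y": 0,"z": 0,"ax": 0,"ay": 0,"az": 0,"grip": 255},{"x": 0,"y": 0,"z": 0,"ax": 0,"ay": 0,"az": 0,"grip": 255},{"x": 0,"y": 0,"z": 0,"ax": 0,"ay": 0,"az": 0,"grip": 255},{"x": 0,"y": 0,"z": 0,"ax": 0,"ay": 0,"az": 0,"grip": 255}])

```text
t: 6.18
tcp_pos: [0.5149, 0.0207, 0.0231]
orientation: [0.707, 0.012, 0.707, -0.012]
ft_force: [-1.5, -0.7, 2.1]
opening: -0.002
```

step_arm(steps=[{"x": 0,"y": 0,"z": -0.02,"ax": 0,"ay": 0,"az": 0,"grip": 255},{"x": 0,"y": 0,"z": -0.02,"ax": 0,"ay": 0,"az": 0,"grip": 255},{"x": 0,"y": 0,"z": -0.02,"ax": 0,"ay": 0,"az": 0,"grip": 255},{"x": 0,"y": 0,"z": 0,"ax": 0,"ay": 0,"az": 0,"grip": 255},{"x": 0,"y": 0,"z": 0,"ax": 0,"ay": 0,"az": 0,"grip": 255},{"x": 0,"y": 0,"z": 0,"ax": 0,"ay": 0,"az": 0,"grip": 255},{"x": 0,"y": 0,"z": 0,"ax": 0,"ay": 0,"az": 0,"grip": 255},{"x": 0,"y": 0,"z": 0,"ax": 0,"ay": 0,"az": 0,"grip": 255},{"x": 0,"y": 0,"z": 0,"ax": 0,"ay": 0,"az": 0,"grip": 255},{"x": 0,"y": 0,"z": 0,"ax": 0,"ay": 0,"az": 0,"grip": 255}])

```text
t: 7.02
tcp_pos: [0.5148, 0.0207, 0.0222]
orientation: [0.707, 0.012, 0.707, -0.012]
ft_force: [-2.8, -0.3, 7.0]
opening: 0.0
```

step_arm(steps=[{"x": 0,"y": 0,"z": -0.02,"ax": 0,"ay": 0,"az": 0,"grip": 255},{"x": 0,"y": 0,"z": -0.01,"ax": 0,"ay": 0,"az": 0,"grip": 255},{"x": 0,"y": 0,"z": 0,"ax": 0,"ay": 0,"az": 0,"grip": 255},{"x": 0,"y": 0,"z": 0,"ax": 0,"ay": 0,"az": 0,"grip": 255},{"x": 0,"y": 0,"z": 0,"ax": 0,"ay": 0,"az": 0,"grip": 255},{"x": 0,"y": 0,"z": 0.5,"ax": 0,"ay": 0,"az": 0,"grip": 255},{"x": 0,"y": 0,"z": 0.8,"ax": 0,"ay": 0,"az": 0,"grip": 255},{"x": 0,"y": 0,"z": 0.9,"ax": 0,"ay": 0,"az": 0,"grip": 255},{"x": 0,"y": 0,"z": 0.9,"ax": 0,"ay": 0,"az": 0,"grip": 255},{"x": 0,"y": 0,"z": 0.9,"ax": 0,"ay": 0,"az": 0,"grip": 255}])

```text
t: 7.85
tcp_pos: [0.5148, 0.0207, 0.1409]
orientation: [0.707, 0.012, 0.707, -0.012]
ft_force: [0.9, 0.7, 0.4]
opening: -0.0
```

```bash
python3 - <<'E'
from h import *
b=cap('side');w=cap('wrist');a=cap('top')
i=cv2.resize(b['img'][130:250,190:310,::-1],(400,400),interpolation=3);j=cv2.resize(w['img'][:,:,::-1],(400,300))
o=np.zeros((600,800,3),'uint8');o[:400,:400]=i;o[:300,400:]=j;o[300:,400:]=cv2.resize(a['img'][100:280,180:420,::-1],(400,300),interpolation=3);cv2.imwrite('pics/c4.png',cv2.convertScaleAbs(o,alpha=1.4))
s=observe();print(s['tcp_pos'],s['ft_force'])
E
```

```text
[0.51739928 0.02048519 0.14330941] [-0.07310888 -0.05369707 -0.22991536]
```

View pics/c4.png

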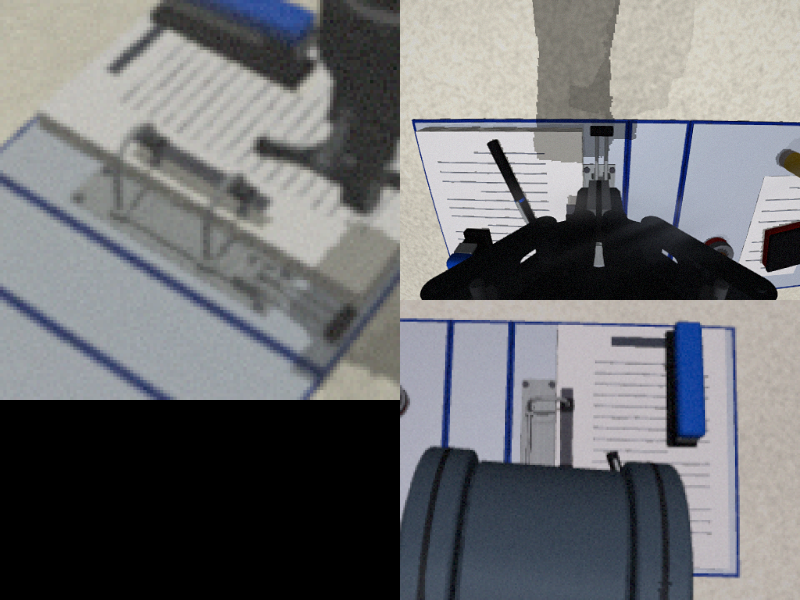

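The lever lies flat with its thumb piece at (340,322) in the side crop. The arches bridge to the posts, and the file corner is unmoved at (382,116). Next, the bar.

step_arm(steps=[{"x": 0.8,"y": -0.23,"z": 0,"ax": 0,"ay": 0,"az": 0,"grip": 255},{"x": 0.8,"y": -0.23,"z": 0,"ax": 0,"ay": 0,"az": 0,"grip": 255},{"x": 0.8,"y": -0.23,"z": 0,"ax": 0,"ay": 0,"az": 0,"grip": 255},{"x": 0.8,"y": -0.23,"z": 0,"ax": 0,"ay": 0,"az": 0,"grip": 255},{"x": 0.8,"y": -0.23,"z": 0,"ax": 0,"ay": 0,"az": 0,"grip": 255},{"x": 0.72,"y": -0.2,"z": 0,"ax": 0,"ay": 0,"az": 0,"grip": 255},{"x": 0,"y": 0,"z": -0.5,"ax": 0,"ay": 0,"az": 0,"grip": 255},{"x": 0,"y": 0,"z": -0.5,"ax": 0,"ay": 0,"az": 0,"grip": 255},{"x": 0,"y": 0,"z": 0,"ax": 0,"ay": 0,"az": 0,"grip": 255},{"x": 0,"y": 0,"z": 0,"ax": 0,"ay": 0,"az": 0,"grip": 255}])

```text
t: 8.83
tcp_pos: [0.6545, -0.0196, 0.107]
orientation: [0.705, 0.012, 0.709, -0.012]
ft_force: [-0.6, -0.3, 0.4]
opening: -0.003
```

```bash
python3 - <<'E'
from h import *
b=cap('side');w=cap('wrist')
i=cv2.resize(b['img'][130:250,190:310,::-1],(400,400),interpolation=3);j=cv2.resize(w['img'][:,:,::-1],(400,300))
o=np.zeros((400,800,3),'uint8');o[:400,:400]=i;o[:300,400:]=j;cv2.imwrite('pics/c5.png',cv2.convertScaleAbs(o,alpha=1.4))
s=observe();print(s['tcp_pos'],s['ft_force'])
P=[.5125,.0215,.0225];print(pix(w,P))
u,v=pix(w,P)
for dv in(-8,-4,0,4,8):print(world(w,u,v+dv).round(4))
E
```

```text
[ 0.65612361 -0.01966178  0.11021806] [ 0.88853909 -0.02685621 -0.43634906]
[305.07103978  -5.23040034]
[ 0.5503 -0.0029  0.1726]
[ 0.552  -0.0033  0.1755]
[ 0.553  -0.0034  0.1761]
[ 0.5541 -0.0036  0.1768]
[0.5169 0.0221 0.0192]
```

View pics/c5.png

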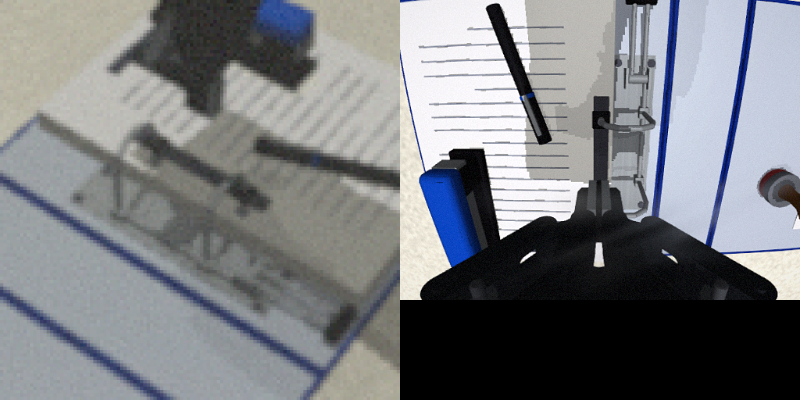

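Fingertips are over the bar's middle and between the arches. Descending.

step_arm(steps=[{"x": 0.08,"y": 0,"z": -0.5,"ax": 0,"ay": 0,"az": 0,"grip": 255},{"x": 0,"y": 0,"z": -0.5,"ax": 0,"ay": 0,"az": 0,"grip": 255},{"x": 0,"y": 0,"z": -0.5,"ax": 0,"ay": 0,"az": 0,"grip": 255},{"x": 0,"y": 0,"z": -0.3,"ax": 0,"ay": 0,"az": 0,"grip": 255},{"x": 0,"y": 0,"z": -0.15,"ax": 0,"ay": 0,"az": 0,"grip": 255},{"x": 0,"y": 0,"z": -0.15,"ax": 0,"ay": 0,"az": 0,"grip": 255},{"x": 0,"y": 0,"z": -0.15,"ax": 0,"ay": 0,"az": 0,"grip": 255},{"x": 0,"y": 0,"z": -0.15,"ax": 0,"ay": 0,"az": 0,"grip": 255},{"x": 0,"y": 0,"z": -0.15,"ax": 0,"ay": 0,"az": 0,"grip": 255},{"x": 0,"y": 0,"z": -0.15,"ax": 0,"ay": 0,"az": 0,"grip": 255}])

```text
t: 9.77
tcp_pos: [0.6593, -0.0198, 0.0301]
orientation: [0.708, 0.012, 0.706, -0.012]
ft_force: [-0.6, 0.2, 2.7]
opening: 0.003
```

step_arm(steps=[{"x": 0,"y": 0,"z": -0.03,"ax": 0,"ay": 0,"az": 0,"grip": 255},{"x": 0,"y": 0,"z": 0,"ax": 0,"ay": 0,"az": 0,"grip": 255},{"x": 0,"y": 0,"z": 0,"ax": 0,"ay": 0,"az": 0,"grip": 255},{"x": 0,"y": 0,"z": 0,"ax": 0,"ay": 0,"az": 0,"grip": 255},{"x": 0,"y": 0,"z": 0,"ax": 0,"ay": 0,"az": 0,"grip": 255},{"x": 0,"y": 0,"z": 0,"ax": 0,"ay": 0,"az": 0,"grip": 255},{"x": 0,"y": 0,"z": 0,"ax": 0,"ay": 0,"az": 0,"grip": 255},{"x": 0,"y": 0,"z": 0,"ax": 0,"ay": 0,"az": 0,"grip": 255},{"x": 0,"y": 0,"z": 0,"ax": 0,"ay": 0,"az": 0,"grip": 255},{"x": 0,"y": 0,"z": 0,"ax": 0,"ay": 0,"az": 0,"grip": 255}])

```text
t: 10.6
tcp_pos: [0.6588, -0.0198, 0.0285]
orientation: [0.707, 0.012, 0.707, -0.012]
ft_force: [1.0, -0.2, 0.3]
opening: 0.0
```

step_arm(steps=[{"x": 0,"y": 0,"z": -0.03,"ax": 0,"ay": 0,"az": 0,"grip": 255},{"x": 0,"y": 0,"z": -0.03,"ax": 0,"ay": 0,"az": 0,"grip": 255},{"x": 0,"y": 0,"z": -0.03,"ax": 0,"ay": 0,"az": 0,"grip": 255},{"x": 0,"y": 0,"z": -0.02,"ax": 0,"ay": 0,"az": 0,"grip": 255},{"x": 0,"y": 0,"z": 0,"ax": 0,"ay": 0,"az": 0,"grip": 255},{"x": 0,"y": 0,"z": 0,"ax": 0,"ay": 0,"az": 0,"grip": 255},{"x": 0,"y": 0,"z": 0,"ax": 0,"ay": 0,"az": 0,"grip": 255},{"x": 0,"y": 0,"z": 0,"ax": 0,"ay": 0,"az": 0,"grip": 255},{"x": 0,"y": 0,"z": 0,"ax": 0,"ay": 0,"az": 0,"grip": 255},{"x": 0,"y": 0,"z": 0,"ax": 0,"ay": 0,"az": 0,"grip": 255}])

```text
t: 11.43
tcp_pos: [0.659, -0.0198, 0.0261]
orientation: [0.707, 0.012, 0.707, -0.012]
ft_force: [-2.4, 0.5, 4.5]
opening: 0.005
```

step_arm(steps=[{"x": 0,"y": 0,"z": -0.02,"ax": 0,"ay": 0,"az": 0,"grip": 255},{"x": 0,"y": 0,"z": -0.02,"ax": 0,"ay": 0,"az": 0,"grip": 255},{"x": 0,"y": 0,"z": -0.01,"ax": 0,"ay": 0,"az": 0,"grip": 255},{"x": 0,"y": 0,"z": 0,"ax": 0,"ay": 0,"az": 0,"grip": 255},{"x": 0,"y": 0,"z": 0,"ax": 0,"ay": 0,"az": 0,"grip": 255},{"x": 0,"y": 0,"z": 0,"ax": 0,"ay": 0,"az": 0,"grip": 255},{"x": 0,"y": 0,"z": 0,"ax": 0,"ay": 0,"az": 0,"grip": 255},{"x": 0,"y": 0,"z": 0,"ax": 0,"ay": 0,"az": 0,"grip": 255},{"x": 0,"y": 0,"z": 0,"ax": 0,"ay": 0,"az": 0,"grip": 255},{"x": 0,"y": 0,"z": 0,"ax": 0,"ay": 0,"az": 0,"grip": 255}])

```text
t: 12.27
tcp_pos: [0.659, -0.0198, 0.0261]
orientation: [0.707, 0.012, 0.707, -0.012]
ft_force: [-4.8, 0.4, 9.8]
opening: -0.003
```

The bar is on the sheets: height stayed at 26.1 mm while force rose from 4.5 to 9.8 N. Lifting clear and moving out of view.

step_arm(steps=[{"x": 0,"y": 0,"z": 0.4,"ax": 0,"ay": 0,"az": 0,"grip": 255},{"x": 0,"y": 0,"z": 0.9,"ax": 0,"ay": 0,"az": 0,"grip": 255},{"x": 0,"y": 0,"z": 0.9,"ax": 0,"ay": 0,"az": 0,"grip": 255},{"x": 0,"y": 0,"z": 0.9,"ax": 0,"ay": 0,"az": 0,"grip": 255},{"x": 0,"y": 0,"z": 0.9,"ax": 0,"ay": 0,"az": 0,"grip": 255},{"x": 0,"y": 0,"z": 0.9,"ax": 0,"ay": 0,"az": 0,"grip": 255},{"x": 0,"y": 0,"z": 0.9,"ax": 0,"ay": 0,"az": 0,"grip": 255},{"x": -0.9,"y": 0.9,"z": 0,"ax": 0,"ay": 0,"az": 0,"grip": 255},{"x": -0.9,"y": 0.9,"z": 0,"ax": 0,"ay": 0,"az": 0,"grip": 255},{"x": -0.9,"y": 0.9,"z": 0,"ax": 0,"ay": 0,"az": 0,"grip": 255}])

```text
t: 13.1
tcp_pos: [0.578, 0.0615, 0.1981]
orientation: [0.708, 0.012, 0.706, -0.012]
ft_force: [-0.6, 0.3, -0.5]
opening: -0.002
```

step_arm(steps=[{"x": -0.9,"y": 0.9,"z": 0,"ax": 0,"ay": 0,"az": 0,"grip": 255},{"x": -0.9,"y": 0.9,"z": 0,"ax": 0,"ay": 0,"az": 0,"grip": 255},{"x": -0.9,"y": 0.9,"z": 0,"ax": 0,"ay": 0,"az": 0,"grip": 255},{"x": -0.9,"y": 0.9,"z": 0,"ax": 0,"ay": 0,"az": 0,"grip": 255},{"x": -0.9,"y": 0.9,"z": 0,"ax": 0,"ay": 0,"az": 0,"grip": 255},{"x": -0.9,"y": 0.9,"z": 0,"ax": 0,"ay": 0,"az": 0,"grip": 255},{"x": -0.9,"y": 0.9,"z": 0,"ax": 0,"ay": 0,"az": 0,"grip": 255},{"x": -0.9,"y": 0.9,"z": 0,"ax": 0,"ay": 0,"az": 0,"grip": 255},{"x": -0.9,"y": 0.9,"z": 0,"ax": 0,"ay": 0,"az": 0,"grip": 255},{"x": 0,"y": 0,"z": 0,"ax": 0,"ay": 0,"az": 0,"grip": 255}])

```text
t: 13.93
tcp_pos: [0.3301, 0.3081, 0.1979]
orientation: [0.706, 0.01, 0.708, -0.008]
ft_force: [0.4, -0.4, 1.0]
opening: 0.0
```

```bash
python3 - <<'E'
from h import *
b=cap('side');a=cap('top')
o=np.zeros((600,800,3),'uint8');o[:400,:400]=cv2.resize(b['img'][130:250,190:310,::-1],(400,400),interpolation=3)
o[:400,400:]=cv2.resize(a['img'][135:255,225:345,::-1],(400,400),interpolation=3);o[400:,:267]=cv2.resize(a['img'][:,:,::-1],(267,200));cv2.imwrite('pics/c6.png',cv2.convertScaleAbs(o,alpha=1.4))
print(observe()['tcp_pos'])
for n,P in dict(bar=(.6588,-.0199,.026),barB=(.613,-.018,.026),tip=(.5122,.0215,.0225)).items():
    u,v=pix(a,P);r=[world(a,u+i,v+j) for i in(-1,0,1) for j in(-1,0,1)];print(n,(u,v),np.median(r,0).round(4))
E
```

```text
[0.33393373 0.30518497 0.19776833]
bar (np.float64(280.2153887470975), np.float64(184.25173484355622)) [ 0.6588 -0.0199  0.027 ]
barB (np.float64(279.76610677254666), np.float64(206.80334787970725)) [ 0.6129 -0.0179  0.0273]
tip (np.float64(260.7638982503408), np.float64(257.897078641249)) [0.5122 0.0215 0.0221]
```

View pics/c6.png

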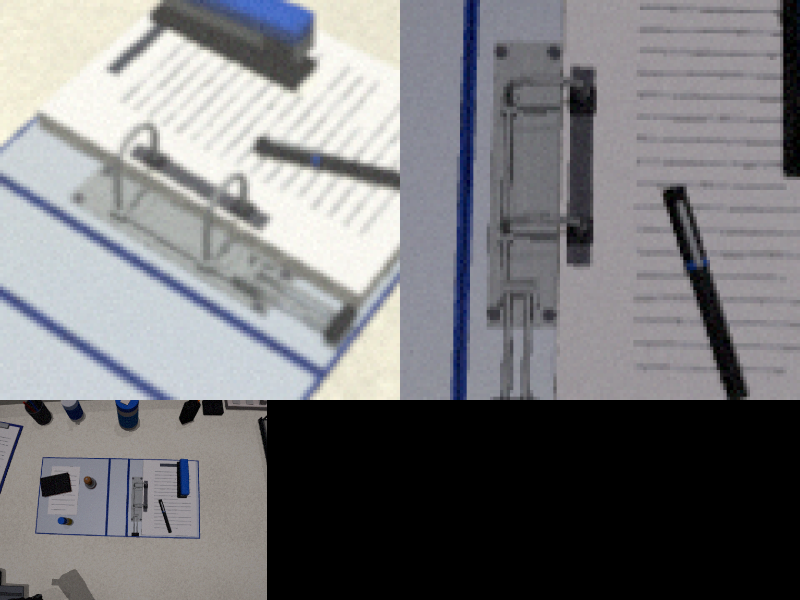

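The lever is flat (roller top z 0.0221, expected 0.0225) and the arches meet the posts. The bar top reads 0.027 at its middle and at one end, so it is level on the sheets. The other items are in place, so I'm handing in.

```bash
python3 -c "
from cell import *
print(hand_in())"
```

```text
the job is handed in; nothing more can be done
None
```

The file is shut and the job is handed in at about 14 s of the 42 s allowed; the hand-in gave no verdict. With the shut fingertips I pushed the lever over and pressed it flat onto its stop. After that I pressed the clamp bar down at its middle.

**Lever and arches:** The thumb piece's top read 22.1 mm above the desk, against 22.5 mm expected when flat. In the pictures both arches end on the posts.

**Clamp bar:** The bar's top read about 27 mm at its middle and near one post, against 26 mm expected. The 1 mm difference is within the camera's 2 mm accuracy. The fingertip stayed at 26.1 mm while the force rose from 4.5 to 9.8 N, so the bar is on the sheets.

**File and other items:** By eye in the last pictures, the file, marker, stapler, stamp, ink pad and glue stick are where they started. The highest wrist force I read was about 11 N. The last small press on the lever was not read at its peak, so that one could have been slightly higher. No check failed.

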